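Close a preserving jar: lid disc, then screw ring

TASK

Close the preserving jar: first nudge the loose lid disc, which lies askew on the rim, into its seat in the mouth without lifting it off the jar, so that it lies flat and flush; then put the screw ring over it, lip up, and screw it on clockwise until it is fully home at its stop. Let go of it and leave the other things on the worktop alone.

Things in the scene. Friction and masses are not known exactly. Their poses are not given: they have to be found in the camera images.
- jar_stand: Fixed round wooden stand, 94 mm wide, with a rubber collar that holds the white stoneware jar (body 69 mm wide) so that it can neither turn nor move. Origin on the worktop under the jar's axis; z up. Its yaw says nothing about the jar's yaw, which is not told.
- mouth (a point): On the jar's axis at the height of its rim, 106 mm above the worktop; z up. The neck's lip is 47 mm wide outside and 42 mm inside; 5 mm below the rim is a flat ledge, the disc's seat, round a bore of 25 mm. The disc in its seat is flush with the rim.
- ridge_top (a point): On the jar's axis, 3.5 mm below the rim, level with the tops of the thread's ridges (three starts, 55 mm across, every 120 degrees). They are broken by three gaps 30 degrees wide, at angles not told, found by turning the ring on them under light pressure: its pins sink 7.5 mm in a gap. Thence channels lead 65 to 85 degrees clockwise seen from above, sinking 4 mm, to a hard stop.
- disc_center (a point): Centre, half-way up, of the flat steel lid disc, 39.6 mm wide, 5 mm thick, 30 g; z is its normal. It starts lying flat on the rim, 10 to 14 mm off the mouth's axis, overhanging one side. Pushed at the overhanging edge towards the axis it tips in and falls onto its seat; this point is then 2.5 mm below the rim.
- ring_center (a point): Centre, half-way up, of the loose steel screw ring, which lies lip up on the worktop to one side of the jar: 64 mm wide, 19 mm high, 60 g. z is its axis, up. Height of this point relative to the rim: resting on the ridges +6 mm, dropped into the gaps -1.5 mm, screwed home -5.5 mm.
- screw_ring: The same ring; origin on its axis at its underside. Inner width 57.4 mm (wall 3.3 mm); an inward lip 3 mm thick at the top leaves an opening 30 mm wide; at the underside three pins 3.6 mm thick, 120 degrees apart (one along x), point inward to 24.7 mm from the axis.
- dip_cup: Bystander: yellow lidded dip cup, 70 mm wide, 40 mm high, on the other side of the jar from the ring (origin under its centre).
- spice_jar: Bystander: small glass spice jar with red cap, 45 mm wide, 108 mm high (origin under its centre).
- lidded_jar: Bystander: glass jar with green lid, 66 mm wide, 107 mm high (origin under its centre).
Things that resemble listed ones, but are neither listed nor needed, are in the scene too. Of the things like the part that bears disc_center, leave any that is orange or red; of the rest the larger one is meant.

How it is judged:
By the outcome, as a careful person would: the job done as asked, in the order asked, and still so for the second after the job is handed in, with the robot touching nothing.
It also fails if it takes over 67 s, if anything falls off the work surface, if the arm or the gripper's body presses on something with over 40 N, if the wrist force passes 120 N, or if a joint passes its speed limit or range.

ROBOT

A 6-joint arm with a two-finger parallel gripper is mounted at the origin on a cart in front of the work surface, level with it; the furniture and walls round the work are solid. World frame = base frame: x ahead of the robot, y to its left, z up, the work surface at z = 0. Lengths are in m, angles in rad, forces in N, time in s.
With the tool pointing down it reaches from about 0.3 to 0.75 m from the base axis. Payload 8.5 kg.
Tool frame: the origin (TCP) lies at the very end of the fingers, on their centre line; the grasp point (between the pads) lies 19 mm behind it; z points along the fingers, y is the line along which they close (so a half turn about z gives the same grasp; the last joint's range is limited). The gripper opens to 85 mm and grips with 20 to 120 N. Pads are 22 mm wide; open, the fingers measure 114 mm over their backs; the gripper's body (76 mm by 85 mm) begins 54 mm behind the grasp point. The pads swing forward as they close: fully open they stand 13 mm farther back than shut.
Start: joints at [1.105, 0.381, 1.297, -0, 1.464, -0.215], TCP at [0.136, 0.533, 0.231] pointing down, gripper open.
Joint ranges: [-3.11, 3.11], [-0.89, 2.33], [0.22, 2.48], [-1.42, 4.56], [0.17, 2.85], [-2.88, 2.88]. Speed limits (rad/s): [2.39, 2.39, 3.14, 3.14, 3.14, 3.14].

INTERFACE

Orientations are given as a unit quaternion [x, y, z, w].
In Python, from rig import * gives the robot as it stands. The module is installed in compiled form; this text tells all that it offers. Calls block until the motion is done:
- movep(position, orientation): joint-space move of the TCP to a pose.
- move_linear(position, max_speed=0.15, frame=None, max_force=None): straight line of the TCP; frame=None keeps the orientation; max_speed is the mean speed in m/s. With max_force (N) it stops when the force on the tool has changed by that much, and returns True; else False.
- movej(angles): joint-space move.
- grip(opening): finger opening in m; the grip force is fixed at half the most; returns when the fingers have stopped.
- hold(seconds).
- ik(position, orientation): joint angles nearest the present ones, or None.
- snapshot(name): name is "scene" or "top" or "wrist"; returns (picture, depth): 420x560x3 uint8, red, green, blue; 420x560 float32, m along the optical axis (not along the pixel's ray), 0 where there is no reading.
- camera_info(name): a dict with "K" (3x3 intrinsics, pixels), "eye" and "orientation" of the camera in the world. Camera axes: x right, y down, z forward; pixel columns grow to the right and rows downward; lengths in m; the calibration is good to about 2 mm. A picture is of the moment at which its call begins: read the wrist's pose just before it. camera_info takes no time and is no camera call; for the wrist camera it gives the pose at the moment of the call.
A pose or a line that the arm cannot do raises PlanningError and nothing moves.
- close_job(): hands the job in; it is judged then, once.
Trained networks look in the newest picture that a camera, given by its name, has taken for a name from the list of things; names that differ only in an ending like _2 or _b are one class to them, and where a whole thing is asked for, a point or a joint stands for the part that bears it (a point fixed in the world has none). Each returns a list of dicts, best first, with "confidence" (0 to 1); they miss things now and then, are a little off and sometimes report something else, mostly with a low value. They report only what shows in the picture. A call takes as long as a camera call. They do not tell look-alikes from the thing itself.
- find_in(camera, label): "box" ([left, top, width, height] in pixels, round what is visible of it).
- outline_of(camera, label): "region" (420x560 bool, what is visible of it) and "box" ([left, top, width, height] in pixels, round what is visible of it).
- tip_of(camera, label): "uv" ([column, row] in pixels: a listed point, or the origin of a listed thing).
Readings, each from a call of its own:
- read_clock(): time.
- read_joints(): joint angles.
- read_qvel(): joint speeds.
- read_joint_efforts(): joint torques, N m.
- read_position(): TCP position.
- read_tcp_rot(): TCP orientation.
- read_contact_force(): force on the tool from outside, world axes, zero at the start.
- read_torque(): the same for the moment, N m.
- read_gripper_width(): finger opening in m.
- read_finger_force(): force on a finger pad.
Only numpy, scipy, OpenCV 4.12 (cv2) and the standard library are available. Lean on these libraries where they do the work, as an engineer would, in place of code of your own. Each camera call takes 0.05 s, during which the arm holds its last target. There are 200 camera calls.

## Working session

There is one attempt and no reset: what is moved stays moved. The work goes in short steps, each a Python script; the robot and the scene stay as the last script left them, time stands still between calls to the robot, and variables do not carry over. Pictures are saved under pics/ and viewed, at most 10 in all, crops included, and the job is handed in when it is done.

```bash
mkdir -p pics
cat > h.py <<'E'
from rig import *
import numpy as np, cv2
from scipy.spatial.transform import Rotation as R
def save(n,im,crop=None,s=1):
    if crop: l,t,w,h=crop; im=im[t:t+h,l:l+w]
    im=cv2.resize(im,None,fx=s,fy=s,interpolation=cv2.INTER_CUBIC)
    cv2.imwrite('pics/'+n,im[:,:,::-1])
def cloud(ci,d):
    K=np.array(ci['K']);v,u=np.indices(d.shape)
    p=np.stack([(u-K[0,2])/K[0,0]*d,(v-K[1,2])/K[1,1]*d,d],-1)
    return p@R.from_quat(ci['orientation']).as_matrix().T+np.array(ci['eye'])
def down(yaw): # tool z down, tool y at angle yaw in the world
    y=np.array([np.cos(yaw),np.sin(yaw),0]);z=np.array([0,0,-1.])
    return R.from_matrix(np.stack([np.cross(y,z),y,z],1)).as_quat()
E
python3 - <<'E'
from h import *
ims=[]
for c in ['scene','top']:
    ci=camera_info(c);im,d=snapshot(c);P=cloud(ci,d);ims.append(im)
    print(c,np.round(ci['eye'],3))
    np.savez('pics/'+c,im=im,P=P,d=d)
    for l in ['jar_stand','disc_center','screw_ring','dip_cup','spice_jar','lidded_jar']:
        for o in outline_of(c,l):
            if o['confidence']<.2: continue
            p=P[o['region']&(d>0)]
            print(l,round(o['confidence'],2),o['box'],np.round(np.median(p,0),3) if len(p) else '', np.round(np.percentile(p,98,axis=0),3),np.round(np.percentile(p,2,axis=0),3))
save('s1.png',ims[0],None,1.42);save('t1.png',ims[1],None,1.42)
print(read_clock(),read_gripper_width(),read_tcp_rot())
E
```

```text
scene [0.201 0.469 0.73 ]
jar_stand 0.94 [274.0, 239.4, 42.7, 30.1] [0.474 0.033 0.015] [0.532 0.048 0.029] [ 0.447 -0.016  0.002]
disc_center 0.74 [257.5, 277.3, 17.7, 16.9] [0.492 0.111 0.005] [0.505 0.124 0.008] [0.478 0.096 0.001]
disc_center 0.49 [284.8, 211.6, 17.6, 16.3] [0.497 0.013 0.112] [0.515 0.031 0.114] [ 0.479 -0.005  0.108]
disc_center 0.43 [240.9, 227.6, 13.5, 13.6] [0.601 0.022 0.004] [0.616 0.034 0.007] [ 0.588  0.008 -0.   ]
screw_ring 0.88 [324.8, 175.1, 30.0, 25.3] [ 0.503 -0.206  0.019] [ 0.535 -0.182  0.023] [ 0.475 -0.247  0.   ]
screw_ring 0.72 [198.3, 178.1, 32.9, 51.2] [0.673 0.041 0.078] [0.711 0.058 0.11 ] [0.657 0.004 0.005]
dip_cup 0.89 [218.3, 294.7, 36.8, 37.6] [0.487 0.2   0.04 ] [0.521 0.23  0.043] [0.458 0.167 0.003]
spice_jar 0.89 [259.5, 143.5, 17.7, 49.4] [ 0.65  -0.12   0.072] [ 0.679 -0.111  0.111] [ 0.637 -0.151  0.002]
lidded_jar 0.59 [199.0, 177.2, 34.6, 53.1] [0.673 0.041 0.081] [0.712 0.058 0.11 ] [0.657 0.005 0.007]
top [ 0.439 -0.008  1.07 ]
jar_stand 0.86 [248.1, 218.5, 37.8, 48.8] [0.477 0.002 0.015] [0.536 0.046 0.074] [ 0.447 -0.03
[... 465 characters left out ...]
.7, 29.6] [ 0.505 -0.209  0.019] [ 0.533 -0.181  0.024] [ 0.477 -0.241  0.002]
dip_cup 0.95 [154.7, 230.1, 34.1, 28.8] [0.489 0.201 0.04 ] [0.52  0.236 0.044] [0.459 0.168 0.001]
spice_jar 0.68 [248.0, 218.3, 42.0, 44.9] [ 0.481 -0.003  0.015] [0.536 0.046 0.072] [ 0.447 -0.041  0.01 ]
spice_jar 0.67 [317.5, 144.1, 31.3, 29.6] [ 0.651 -0.128  0.107] [ 0.679 -0.11   0.111] [ 0.637 -0.152  0.007]
spice_jar 0.36 [354.7, 220.4, 30.9, 26.8] [ 0.504 -0.209  0.019] [ 0.533 -0.181  0.024] [ 0.475 -0.241  0.007]
lidded_jar 0.59 [237.6, 122.9, 32.4, 41.5] [0.678 0.029 0.106] [0.713 0.057 0.111] [0.657 0.002 0.004]
0.7 0.0857326375846186 [ 1.25093346e-01  9.92144977e-01 -2.79872427e-06  2.92228799e-06]
```

View pics/s1.png

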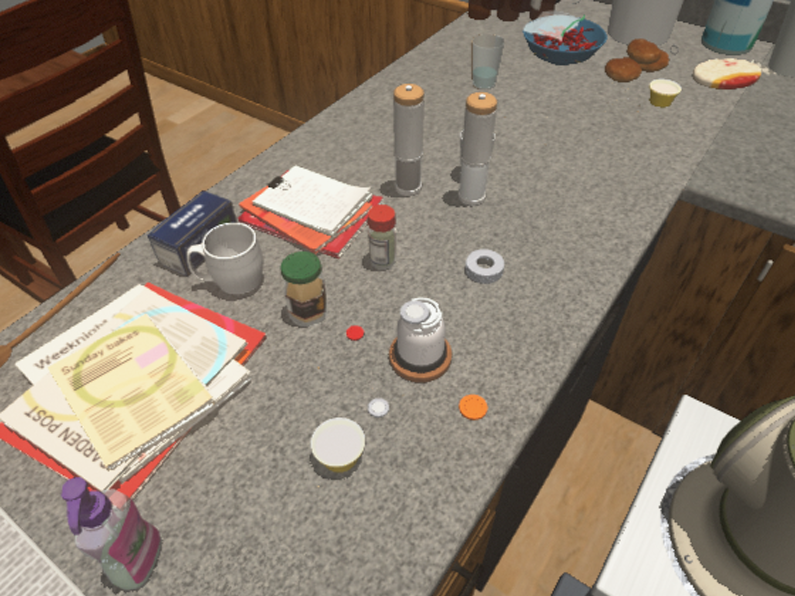

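View pics/t1.png

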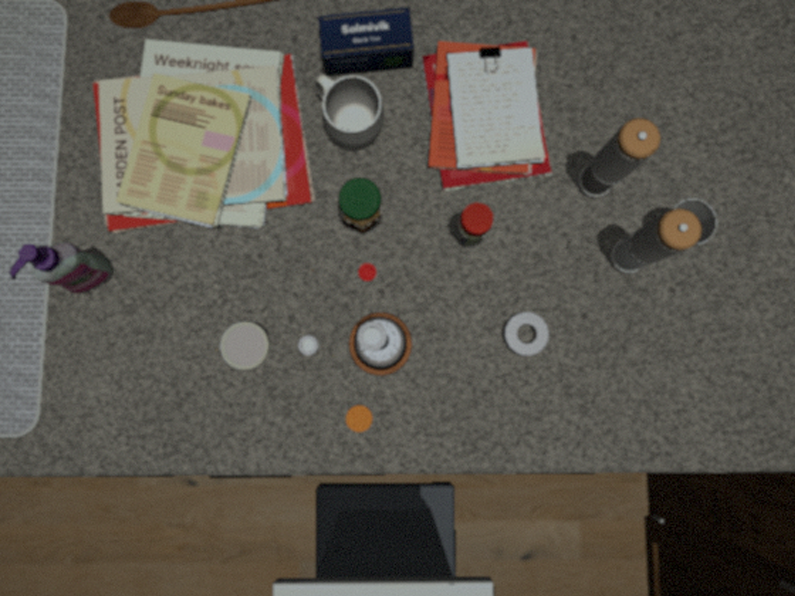

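Disc candidates, in the top view shown: (373,335) on the jar rim, (308,345) small white, (367,272) red and (359,418) orange. The one on the rim fits: it isn't red or orange, it's larger than the white one, and it lies on the mouth. I'll confirm it with a wrist close-up.

Run:
```python
from h import *
movep([0.47,0.0,0.30],down(np.pi/2)); hold(.2)
ci=camera_info('wrist');im,d=snapshot('wrist');P=cloud(ci,d)
np.savez('pics/w1',im=im,P=P,d=d)
print(ci['eye'],R.from_quat(ci['orientation']).as_matrix()[:,2],read_joints())
for l in ['disc_center','jar_stand','mouth','ridge_top']:
    if l in('disc_center','jar_stand'):
        for o in outline_of('wrist',l):
            p=P[o['region']&(d>0)]
            print(l,round(o['confidence'],2),o['box'],np.round(np.median(p,0),4),np.round(np.percentile(p,99,axis=0),4),np.round(np.percentile(p,1,axis=0),4))
    for t in tip_of('wrist',l): print(' tip',l,t)
save('w1.png',im,None,1.42);print(read_clock())
```

```text
[3.88917429e-01 9.31733784e-05 4.42243568e-01] [ 0.31245108  0.00114489 -0.94993316] [-2.51949727e-01  1.93619141e-01  1.36778127e+00 -8.38343851e-06
  1.58027777e+00 -1.82338534e+00]
disc_center 0.68 [268.8, 191.4, 41.7, 43.1] [0.4962 0.0122 0.1106] [0.5154 0.0302 0.1123] [ 0.478  -0.0055  0.1074]
disc_center 0.67 [291.1, 63.7, 39.7, 38.0] [0.3822 0.0341 0.0047] [0.4004 0.0531 0.0067] [ 0.3636  0.0155 -0.0012]
disc_center 0.66 [354.8, 166.6, 26.5, 24.9] [0.4898 0.1094 0.0034] [0.5041 0.1242 0.0053] [ 0.4762  0.0958 -0.0007]
disc_center 0.65 [281.9, 254.0, 21.7, 16.9] [0.5993 0.0208 0.003 ] [0.612  0.0326 0.005 ] [ 5.87e-01  8.00e-03 -1.00e-04]
 tip disc_center {'uv': [291.4, 262.3], 'confidence': 0.86}
 tip disc_center {'uv': [309.9, 84.1], 'confidence': 0.83}
 tip disc_center {'uv': [289.6, 210.3], 'confidence': 0.66}
 tip disc_center {'uv': [372.2, 179.3], 'confidence': 0.65}
jar_stand 0.93 [239.2, 140.4, 80.0, 56.1] [0.4633 0.0023 0.0139] [0.5054 0.0472 0.0363] [ 0.4452 -0.0436 -0.0006]
 tip jar_stand {'uv': [177.8, 300.3], 'confidence': 0.19}
3.5083
```

View pics/w1.png

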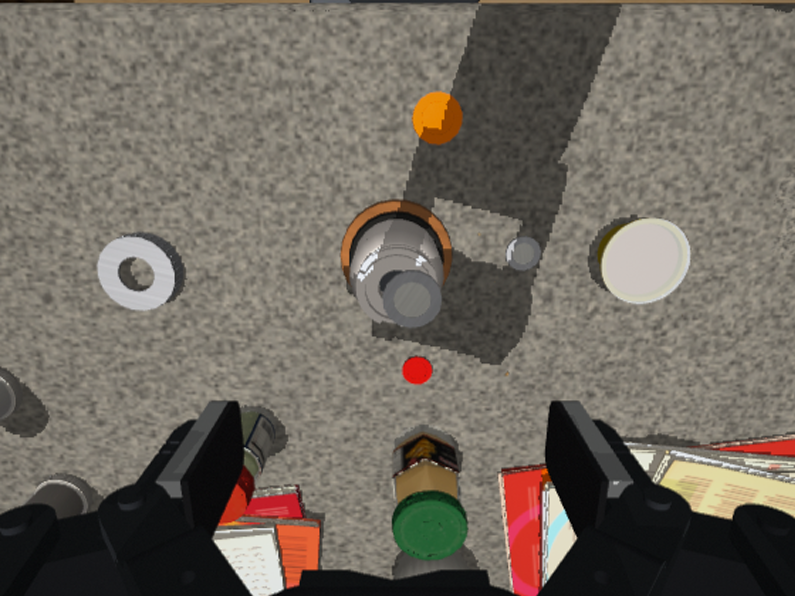

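The close-up confirms it: the disc on the rim at about (412,299) is grey steel and larger than the small disc at (522,252). It overhangs towards image lower right (+x, +y). Next I'll measure the rim and disc from closer in.

Run:
```python
from h import *
movep([0.50,0.0,0.19],down(np.pi/2)); hold(.25)
ci=camera_info('wrist');im,d=snapshot('wrist');P=cloud(ci,d)
np.savez('pics/w2',im=im,P=P,d=d,K=ci['K'],eye=ci['eye'],q=ci['orientation'])
for o in outline_of('wrist','disc_center'):
    p=P[o['region']&(d>0)];print(o['confidence'],o['box'],np.round(np.median(p,0),4))
m=(abs(P[...,0]-.49)<.06)&(abs(P[...,1])<.06)&(P[...,2]>.06)
h,e=np.histogram(P[...,2][m],np.arange(.06,.12,.002));print(dict(zip(np.round(e,3),h)))
save('w2.png',im,None,1.42);print(read_clock())
```

```text
0.97 [300.0, 15.1, 44.1, 51.6] [0.382  0.034  0.0048]
0.94 [265.0, 187.5, 63.9, 62.0] [0.4961 0.012  0.1107]
0.86 [283.1, 268.0, 31.5, 23.2] [0.5989 0.0212 0.0031]
{np.float64(0.06): np.int64(18), np.float64(0.062): np.int64(30), np.float64(0.064): np.int64(28), np.float64(0.066): np.int64(29), np.float64(0.068): np.int64(34), np.float64(0.07): np.int64(70), np.float64(0.072): np.int64(225), np.float64(0.074): np.int64(236), np.float64(0.076): np.int64(204), np.float64(0.078): np.int64(217), np.float64(0.08): np.int64(200), np.float64(0.082): np.int64(210), np.float64(0.084): np.int64(235), np.float64(0.086): np.int64(185), np.float64(0.088): np.int64(86), np.float64(0.09): np.int64(50), np.float64(0.092): np.int64(95), np.float64(0.094): np.int64(174), np.float64(0.096): np.int64(35), np.float64(0.098): np.int64(226), np.float64(0.1): np.int64(1172), np.float64(0.102): np.int64(459), np.float64(0.104): np.int64(451), np.float64(0.106): np.int64(170), np.float64(0.108): np.int64(439), np.float64(0.11): np.int64(2307), np.float64(0.112): np.int64(98), np.float64(0.114): np.int64(0), np.float64(0.116): np.int64(0)}
4.3917
```

View pics/w2.png

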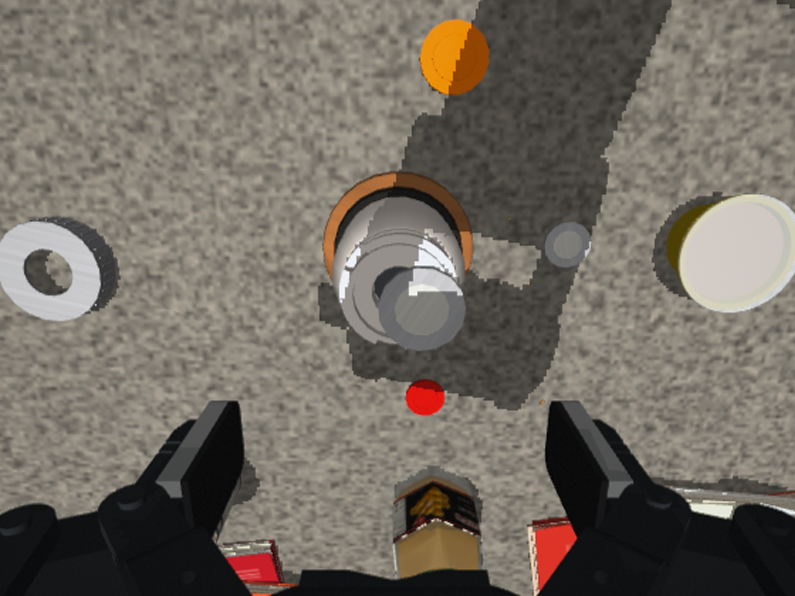

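The disc at (422,308) overhangs to lower right. The bore (395,285), ledge and rim show at upper left. I'll fit the axis to that known profile.

```bash
cat > fit.py <<'E'
from h import *
def fit(P,c0,half=.012):
    m=(np.hypot(P[...,0]-c0[0],P[...,1]-c0[1])<.05)&(P[...,2]>.097)&(P[...,2]<.1078)
    p=P[m];best=[]
    hi=p[:,2]>.1043; lo=(p[:,2]>.0993)&(p[:,2]<.1035)
    for x in np.arange(c0[0]-half,c0[0]+half,.0005):
        for y in np.arange(c0[1]-half,c0[1]+half,.0005):
            r=np.hypot(p[:,0]-x,p[:,1]-y)
            A=(r>.0208)&(r<.0237);B=((r>.0125)&(r<.0212))|((r>.0235)&(r<.0277))
            best.append(((hi&A).sum()*2-(hi&~A).sum()*2+(lo&B).sum()-(lo&~B).sum(),x,y))
    best=np.array(best);t=best[best[:,0]>=best[:,0].max()-15]
    return t.mean(0),best[:,0].max(),len(t),hi.sum(),lo.sum()
E
python3 - <<'E'
from fit import *
for f in ['w1','w2','top','scene']:
    print(f,fit(np.load(f'pics/{f}.npz')['P'],[.49,.003]))
z=np.load('pics/w2.npz');P=z['P'];d=z['d']
def circ(m):
    p=P[m];c,r=cv2.minEnclosingCircle((p[:,:2]*1e3).astype(np.float32));return c,r
m=(abs(P[...,2]-.111)<.0022)&(np.hypot(P[...,0]-.496,P[...,1]-.012)<.03)
print('disc',circ(m),np.median(P[m],0),P[m].mean(0))
w=np.load('pics/w2.npz')
m=(P[...,2]<.023)&(P[...,2]>.002)&(np.hypot(P[...,0]-.36,0)>.05)
t=np.load('pics/top.npz')['P']
for T in (P,t):
    m=(abs(T[...,2]-.019)<.0025)&(np.hypot(T[...,0]-.505,T[...,1]+.209)<.045)
    p=T[m];print('ring',cv2.minEnclosingCircle((p[:,:2]*1e3).astype(np.float32)),p.mean(0))
    p=T[(T[...,2]>.008)&(T[...,2]<.03)&(np.hypot(T[...,0]-.49,T[...,1]-.003)<.06)]
    print('stand',cv2.minEnclosingCircle((p[:,:2]*1e3).astype(np.float32)))
E
```

```text
w1 (array([1.181e+03, 4.920e-01, 2.000e-03]), np.float64(1181.0), 1, np.int64(263), np.int64(819))
w2 (array([2.721e+03, 4.920e-01, 2.000e-03]), np.float64(2721.0), 1, np.int64(605), np.int64(1771))
top (array([1.624e+02, 4.922e-01, 3.600e-03]), np.float64(168.0), 5, np.int64(82), np.int64(154))
scene (array([9.76666667e+01, 4.92416667e-01, 1.91666667e-03]), np.float64(106.0), 6, np.int64(69), np.int64(110))
disc ((497.2152404785156, 11.918490409851074), 20.07539176940918) [0.49637551 0.0120346  0.11072268] [0.49651651 0.01203953 0.11071975]
ring ((504.70697021484375, -213.52322387695312), 32.45427322387695) [ 0.50403867 -0.21283454  0.018407  ]
stand ((491.6461486816406, 1.8816534280776978), 46.93001174926758)
ring ((504.9075012207031, -212.17626953125), 32.15412521362305) [ 0.50377215 -0.2118194   0.01919681]
stand ((491.7360534667969, 3.560748338699341), 46.88864517211914)
```

Run:
```python
from fit import *
c=np.array([.492,.002]);u=np.array([.425,.905]);u/=np.linalg.norm(u);q=down(-.439)
at=lambda r,z:[*(c+u*r),z]
grip(0.0)
movep(at(.060,.16),q); move_linear(at(.060,.108),.12)
print(move_linear(at(.046,.108),.08,None,8), read_position(),read_contact_force())
print(move_linear(at(.0315,.108),.03,None,8), read_position(),read_contact_force())
move_linear(at(.040,.108),.08); move_linear(at(.045,.19),.2)
movep([0.50,0.0,0.19],down(np.pi/2)); hold(.25)
ci=camera_info('wrist');im,d=snapshot('wrist');P=cloud(ci,d)
np.savez('pics/w3',im=im,P=P,d=d)
m=np.hypot(P[...,0]-.492,P[...,1]-.002)<.019
p=P[m];print(np.median(p,0),np.percentile(p[:,2],[2,50,98]))
A=np.c_[p[:,:2]-c,np.ones(len(p))];print(np.linalg.lstsq(A,p[:,2],rcond=None)[0])
save('w3.png',im,[180,130,200,150],3.5);print(read_clock())
```

```text
False [0.51156835 0.04301983 0.10851678] [ 0.92396469  0.09122614 -0.25471928]
False [0.5053924  0.03046202 0.10802263] [ 0.07451521 -0.16873208  0.64970816]
[0.48719793 0.0016822  0.24179229] [0.10486447 0.24179229 0.27289111]
[-2.89723121 -0.04327321  0.21355283]
11.475
```

View pics/w3.png

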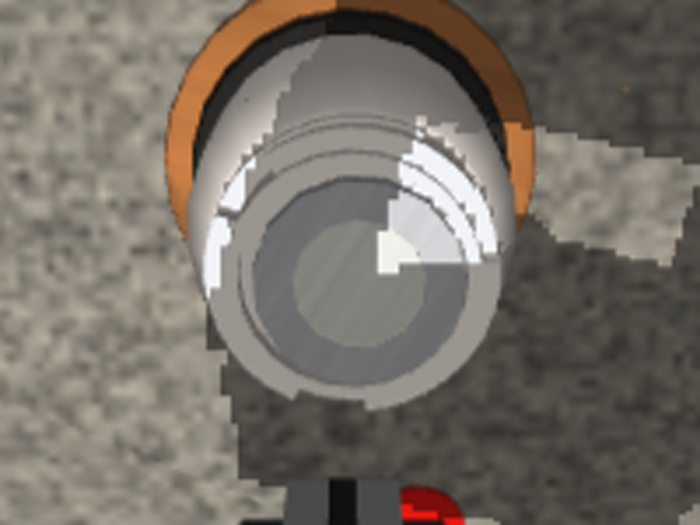

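The disc is now inside the rim at about (355,285). Ridge breaks show at (330,400) and (230,210). I'll check flatness numerically, then refit the axis and find the gap angles.

Run:
```python
from fit import *
z=np.load('pics/w3.npz');P=z['P'];c=np.array([.492,.002])
m=(np.hypot(P[...,0]-c[0],P[...,1]-c[1])<.017)&(P[...,2]<.12);p=P[m]
print(len(p),np.percentile(p[:,2],[2,50,98]))
A=np.c_[p[:,:2]-c,np.ones(len(p))];print(np.linalg.lstsq(A,p[:,2],rcond=None)[0])
# rim: all flat pts .104-.108 -> outer radius 23.5
m=(abs(P[...,2]-.106)<.0015)&(np.hypot(P[...,0]-c[0],P[...,1]-c[1])<.035);p=P[m]
print('rim',cv2.minEnclosingCircle((p[:,:2]*1e3).astype(np.float32)))
r=np.hypot(P[...,0]-c[0],P[...,1]-c[1]);a=np.degrees(np.arctan2(P[...,1]-c[1],P[...,0]-c[0]))
s=(r>.0247)&(r<.0268)&(P[...,2]<.115)
for k in range(-180,180,6):
    q=s&(a>=k)&(a<k+6); print(k,q.sum(),np.round(np.median(P[...,2][q]),4) if q.any() else '',end=' | ')
```

```text
2111 [0.10442819 0.10578686 0.10710349]
[0.00427065 0.00318402 0.10576368]
rim ((492.0404357910156, 2.0907304286956787), 23.902477264404297)
-180 13 0.1021 | -174 16 0.102 | -168 16 0.1019 | -162 14 0.1018 | -156 14 0.1017 | -150 15 0.1022 | -144 8 0.0949 | -138 12 0.0943 | -132 12 0.0948 | -126 14 0.0949 | -120 22 0.0958 | -114 12 0.1018 | -108 13 0.1023 | -102 14 0.102 | -96 11 0.1022 | -90 11 0.1022 | -84 10 0.1018 | -78 10 0.1025 | -72 12 0.1019 | -66 14 0.1019 | -60 9 0.102 | -54 13 0.1021 | -48 12 0.1015 | -42 11 0.102 | -36 13 0.1019 | -30 9 0.1021 | -24 0  | -18 0  | -12 0  | -6 0  | 0 2 0.1017 | 6 11 0.1016 | 12 10 0.1022 | 18 11 0.102 | 24 13 0.1021 | 30 10 0.1022 | 36 14 0.102 | 42 10 0.1025 | 48 11 0.1024 | 54 13 0.1025 | 60 11 0.1021 | 66 13 0.1021 | 72 14 0.1022 | 78 14 0.102 | 84 13 0.1023 | 90 19 0.1013 | 96 16 0.0947 | 102 11 0.0943 | 108 13 0.0941 | 114 12 0.0949 | 120 3 0.0948 | 126 13 0.1022 | 132 14 0.1018 | 138 13 0.1023 | 144 14 0.1019 | 150 15 0.102 | 156 15 0.1019 | 162 15 0.1022 | 168 16 0.102 | 174 15 0.1022 |
```

Disc is flat and flush: z about 0.1058, slope under 0.3°. Axis is (0.492, 0.002) and the gaps are near -10.5°, 109.5° and -130.5°. Next I'll squeeze the ring along two axes so it centres on the tool, then look at it from the same relative pose to calibrate the wrist camera's bias.

Run:
```python
from h import *
r=[.5045,-.2125]
grip(.085)
movep([*r,.07],down(0)); move_linear([*r,.002],.15,None,10)
print(read_position(),grip(.05),read_gripper_width(),read_contact_force()); grip(.085)
move_linear([*r,.04],.2); movep([*r,.04],down(np.pi/2)); move_linear([*r,.002],.15,None,10)
grip(.05); print(read_position(),read_gripper_width(),read_finger_force(),read_contact_force()); 
t=read_position()
grip(.085); 
move_linear([r[0],r[1],.04],.2); move_linear([r[0]+.008,r[1]-.002,.103],.2); hold(.25)
ci=camera_info('wrist');im,d=snapshot('wrist');P=cloud(ci,d)
np.savez('pics/w4',im=im,P=P,d=d)
m=(abs(P[...,2]-.019)<.0025)&(np.hypot(P[...,0]-.5045,P[...,1]+.2125)<.045);p=P[m]
c,rad=cv2.minEnclosingCircle((p[:,:2]*1e3).astype(np.float32));print('ring',c,rad,p.mean(0),'tcp',t)
print(read_clock())
save('w4.png',im)
```

```text
[ 0.50504302 -0.21241296  0.00279135] False 0.061616570656486125 [-2.24480658  2.90921452 12.83598833]
[ 0.50502899 -0.21282643  0.00383397] 0.06160051730563212 63.757631219923496 [-4.10548061  1.36459389 10.01308685]
ring (504.072998046875, -212.68768310546875) 32.08772277832031 [ 0.50281737 -0.21279512  0.01860856] tcp [ 0.50502899 -0.21282643  0.00383397]
18.6583
```

View pics/w4.png

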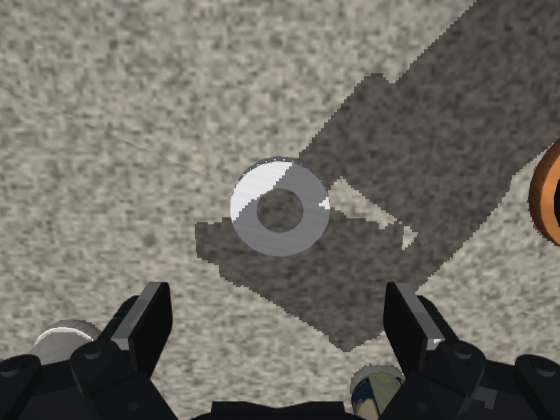

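The ring is centred. The camera reads about 0.6 mm short in x and has no bias in y, so the true axis is about (0.4926, 0.002). I'll grasp the ring slightly higher and bring it onto the ridges.

Run:
```python
from h import *
r=[.5047,-.2126]; j=[.4926,.002]; q=down(np.pi/2)
move_linear([*r,.05],.25); move_linear([*r,.007],.15,None,10)
grip(.05); print(read_position(),read_gripper_width(),read_contact_force())
move_linear([*r,.16],.25); movep([*j,.16],q); 
move_linear([*j,.122],.12); hold(.2); print(read_position(),read_contact_force())
print(move_linear([*j,.095],.03,None,5),read_position(),read_contact_force(),read_torque(),read_joints(),read_clock())
```

```text
[ 0.50545074 -0.21300319  0.00932217] 0.06100489607414568 [-2.94412976  0.91733979 13.25886143]
[0.49302924 0.00171583 0.12271708] [-0.34434783  0.58270878 -0.75797586]
True [0.4927859  0.00199885 0.11145066] [-0.8182561  -0.12277434  7.71803135] [0.02317276 0.23352486 0.00505168] [-2.36680726e-01  4.11548884e-01  1.63943785e+00 -4.30470483e-05
  1.08991832e+00 -1.80757172e+00] 22.6167
```

Contact came at TCP z = 0.1115, against 0.1118 expected for resting on the ridges. Now I'll turn clockwise to search for the gaps.

Run:
```python
from h import *
j=[.4926,.002]
for i in range(18):
    a=np.array(read_joints()); a[5]+=np.radians(8); movej(a)
    s=move_linear([*j,.1030],.03,None,5)
    p=read_position();print(i,s,np.round(p,4),np.round(read_contact_force(),1),np.round(read_torque()[2],2),round(a[5],2),round(read_clock(),1))
    if p[2]<.1075: break
```

```text
0 True [0.4933 0.0019 0.1113] [-2.9  0.5 11.6] -0.14 -1.67 23.1
1 True [0.4938 0.0018 0.1112] [-2.4 -0.2 12.4] -0.1 -1.53 23.6
2 True [0.4942 0.0018 0.1111] [-2.7  0.4 11.4] -0.14 -1.4 24.0
3 True [0.4946 0.0017 0.1112] [-2.3  0.9 11.9] -0.2 -1.26 24.5
4 True [0.4943 0.0019 0.1109] [-2.6  1.  11.5] -0.23 -1.12 24.9
5 True [0.4932 0.0019 0.1041] [-0.3 -0.8  6. ] -0.01 -0.99 25.5
```

It dropped into the gaps (7 mm lower). Now I'll screw it clockwise, watching torque and depth.

Run:
```python
from h import *
j=[.4926,.002]
def yaw(): 
    y=R.from_quat(read_tcp_rot()).as_matrix()[:,1]; return np.arctan2(y[1],y[0])
y0=yaw(); z0=read_position()[2]
for i in range(1,16):
    deg=6*i
    movep([*j,z0-.004*min(deg,85)/75-.0007],down(y0-np.radians(deg)))
    p=read_position();t=read_torque()[2]
    print(deg,round(np.degrees(y0-yaw()),1),np.round(p,4),np.round(read_contact_force(),1),round(t,2),round(read_clock(),1))
    if abs(t)>1.0 : break
```

```text
6 5.9 [0.4935 0.0016 0.1039] [-0.8 -1.6 11.3] -0.14 25.8
12 11.9 [0.4937 0.0017 0.1038] [ 0.2  0.  13.2] -0.16 26.0
18 17.9 [0.4939 0.0017 0.1037] [ 1.2  0.1 15.3] -0.15 26.2
24 23.9 [0.4937 0.0016 0.1034] [-1.9  0.3 16.1] -0.19 26.5
30 29.9 [0.4939 0.0017 0.1031] [-0.7  0.1 15.4] -0.24 26.8
36 35.9 [0.4937 0.0018 0.1027] [-1.   0.9 15.4] -0.28 27.0
42 41.9 [0.4937 0.0018 0.1024] [-0.9  1.4 14.2] -0.26 27.2
48 47.9 [0.4936 0.0018 0.102 ] [-0.5  1.2 14.5] -0.25 27.5
54 53.9 [0.4937 0.0019 0.1017] [-0.9  1.3 14.1] -0.26 27.8
60 59.9 [0.4936 0.0019 0.1013] [-0.   2.8 14.2] -0.24 28.0
66 65.9 [0.4936 0.0019 0.101 ] [-0.8  1.3 13.5] -0.21 28.2
72 71.9 [0.4936 0.0019 0.1006] [-0.7  1.4 14.1] -0.18 28.5
78 77.9 [0.4936 0.0019 0.1002] [-0.6  1.3 13.1] -0.25 28.8
84 83.9 [0.4934 0.0017 0.0998] [-0.7 -0.9 12.7] -0.14 29.0
90 89.8 [0.4936 0.0026 0.0998] [-0.   5.3 12.6] 0.48 29.2
```

Run:
```python
from h import *
a=np.array(read_joints())
for i in range(6):
    a[5]+=np.radians(4); movej(a)
    t=read_torque()[2]
    print(round(np.degrees(a[5]-read_joints()[5]),2),np.round(read_position(),4),np.round(read_contact_force(),1),round(t,2),round(read_clock(),1))
    if abs(t)>1.8: break
hold(.2)
```

```text
0.17 [0.4946 0.0035 0.1002] [3.5 7.  6.5] 0.61 29.5
0.24 [0.4942 0.0031 0.1   ] [3.4 4.4 5.6] 0.8 29.8
0.24 [0.493  0.0022 0.0999] [-3.3 -1.3  7.3] 0.87 30.0
0.27 [0.4935 0.0023 0.1001] [-2.2 -1.1  8.2] 1.19 30.2
0.19 [0.4937 0.0021 0.1001] [-0.3 -1.4  6.9] 0.28 30.5
0.19 [0.4927 0.0019 0.1   ] [-5.8 -3.2 10.2] 0.29 30.8
```

Torque climbed to 1.2 N·m and then the grip slipped while depth stayed constant, so it's at the stop. Now I'll release and check.

Run:
```python
from h import *
grip(.085); p=read_position()
move_linear([p[0],p[1],.17],.15)
movep([0.50,0.0,0.21],down(np.pi/2)); hold(.25)
ci=camera_info('wrist');im,d=snapshot('wrist');P=cloud(ci,d)
c=np.array([.492,.002]);r=np.hypot(P[...,0]-c[0],P[...,1]-c[1])
for a,b in [(0,.013),(.017,.030)]:
    m=(r>a)&(r<b)&(P[...,2]<.125);p=P[m]
    A=np.c_[p[:,:2]-c,np.ones(len(p))];s=np.linalg.lstsq(A,p[:,2],rcond=None)[0]
    print(np.percentile(p[:,2],[5,50,95]),s)
m=(abs(P[...,2]-.110)<.0025)&(r<.045);print(cv2.minEnclosingCircle((P[m][:,:2]*1e3).astype(np.float32)))
save('w5.png',im,[160,110,240,180],3);print(read_clock())
```

```text
[0.10477031 0.10590738 0.10702017] [0.00416302 0.0103456  0.10590436]
[0.10847775 0.10951856 0.11059675] [7.84733735e-04 9.63726917e-06 1.09522597e-01]
((492.14593505859375, 2.073680877685547), 32.17658996582031)
34.625
```

View pics/w5.png

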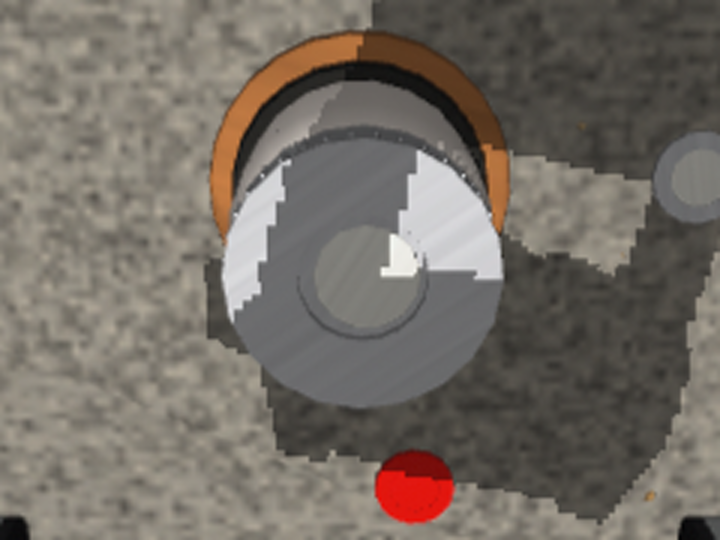

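The picture shows the ring level and centred at about (362,272), with the disc showing flush through its opening. The ring's top is at 0.1095 m against 0.110 expected when home, and the torque stop was felt. Handing in.

```bash
python3 -c "
from rig import *
print(close_job())"
```

```text
the job is handed in; nothing more can be done
None
```

The jar is closed and handed in at about 35 s: the disc lies flat and flush in its seat, the ring is screwed clockwise to its stop and released, and I did not touch the bystanders.

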